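# Hang the marker bin on the craft caddy, then hold the caddy up level

## Robot

A 6-joint arm with a two-finger parallel gripper is mounted at the origin on the work surface. World frame = base frame: x ahead of the robot, y to its left, z up, the work surface at z = 0. Lengths are in m, angles in degrees, forces in N, time in s.
With the tool pointing down it reaches from about 0.35 to 0.875 m from the base axis. Payload 4.2 kg.
Tool frame: the origin (TCP) lies midway between the tips of the shut fingers; the grasp point (between the pads) lies r.grasp_offset behind it (r.grasp_offset is the distance from the TCP to the grasp point, in m); z points along the fingers, x is the direction in which the jaws open and shut, and the axes are right-handed (so a half turn about z gives the same grasp; the last joint's range is limited). The gripper opens to 87 mm and grips with 3 to 60 N. Pads are 19 mm wide; open, the fingers measure 117 mm over their backs; the gripper's body (75 mm by 190 mm) begins 51 mm behind the grasp point.
Start: joints at [-48.495, 22.042, 0.453, 0, -68.411, -14.817], TCP at [0.281, -0.558, 0.223] pointing down, gripper open.
Joint ranges: [-179.83, 179.83], [-69.29, 118.12], [-61.27, 80.66], [-181.25, 117.63], [-171.15, -9.14], [-177.46, 177.46]. Speed limits (degrees/s): [159.86, 159.86, 180, 180, 180, 180].

## Interface

Orientations are given as a 3x3 rotation matrix whose columns are the frame's x, y, z axes.
In Python, from station import r gives the robot as it stands.
- The arm moves only by the tool drive_tool, never from a script. Its argument "commands" is one flat list of numbers, 5 for each row, row after row: the opening, from 0 (shut) to 1 (fully open), then the shift along the world's x, y, z normalised to -1 to 1, where 1 is 400 mm, then the turn about the world's z normalised to -1 to 1, where 1 is 1.5 rad. In form: [fingers, x, y, z, roll, fingers, x, y, z, roll, ...]. A call has 1 to 12 rows; each row is the pose to reach, as a shift and turn from the pose commanded when the call began; what a row does not reach only later rows make up. A row lasts 1/10 s, in which the tool goes at most 50 mm and 8.59 degrees, less where a joint would pass 70% of its speed; a pose out of reach is approached as far as the arm can. A call with a number of a shift or a turn outside -1 to 1 is refused whole. A call with a gripper value outside its range is refused whole. The fingers move at their own pace and stop on an object; the grip force is fixed at half the most. Time passes only in rows, so rows that repeat a pose let the fingers close. It gives the time, the measured TCP pose, the force and the opening at its end, in the units of the state.
- r.sense(): the state, without advancing time (a new reading comes with each control period).
- r.capture(name): name is "scene" or "top" or "wrist"; returns the picture (384x512x3 uint8, blue, green, red); there is no depth.
- r.get_calibration(name): a dict with "intrinsics" (3x3 intrinsics, pixels), "eye" and "attitude" of the camera in the world. Camera axes: x right, y down, z forward; pixel columns grow to the right and rows downward; lengths in m; the calibration is good to about 2 mm. A picture is of the moment at which its call begins: read the wrist's pose just before it. get_calibration takes no time and is no camera call; for the wrist camera it gives the pose at the moment of the call.
- r.finish_job(): hands the job in, once; it reports no verdict.
The state is a dict: "time_s": time; "joints": joint angles; "joint_velocities": joint speeds; "effort": joint torques, N m; "tcp_pos": TCP position; "ee_rot": TCP orientation; "wrist_force": force on the tool from outside, world axes, zero at the start; "moment": the same for the moment, N m; "gripper_width": opening from 0.0 (shut) to 1.0 (fully open).
Only numpy, scipy, OpenCV 4.12 (cv2) and the standard library are available. Lean on these libraries where they do the work, as an engineer would, in place of code of your own. Each camera call takes 0.05 s, during which the arm holds its last target. There are 200 camera calls.

## Task

Clear the collage table for carrying: hang the orange marker bin by its handle on the double hook at the end of the wooden caddy and let go of it, then take the caddy by the middle of its wooden handle bar and lift it, bin and all, about 10 cm clear of the table. Finish there, still holding the caddy level and steady in the air with the bin hanging from the hook; do not put it down. Keep the bin and caddy upright all the way, and leave the glue stick, stemmed glass, tape roll and magazines where they are.

Things in the scene. Friction and masses are not known exactly. Their poses are not given: they have to be found in the camera images.
- caddy: Loose open plywood tool tray, 200 (its x) x 140 (y) x 55 mm high, about 0.55 kg, glue sticks and bits fixed in it. Origin at the centre of its underside; x along the handle bar towards the hook end, z up. Two uprights at x = +-75 mm (12 mm thick, 30 mm wide, 217 mm high) carry the handle bar. With the bin hung it balances under about the middle of the bar.
- caddy_handle (a point): Centre of the caddy's wooden handle bar, 205 mm above the caddy's underside; axes as the caddy. The bar runs along x between the uprights, 24 mm wide (y) and 24 mm high; the space under it is free for at least 85 mm.
- hook_seat (a point): Where the middle of the bin's crossbar rests when hung: 160 mm along the caddy's x from the handle centre, 184 mm above the caddy's underside; axes as the caddy. Bring the bin in from outside, along the caddy's -x, its crossbar above the prong tips and its box below the prongs, then lower it on the seat.
- hook_tips (a point): Midway between the two upturned tips of the double hook: 19 mm further out in the caddy's x than the seat. Tops of the tips: 20 mm above the seat. The two steel prongs, 8 mm thick, at y = +-34 mm, run out from a crosspiece (92 mm wide, its face 71 mm inward of the seat, its top 15 mm above it), dip to the seat (lowest underside 13 mm below it) and turn up. Between them 60 mm is free for fingers.
- bin: The marker bin: loose orange plastic box 56 (its x) x 110 (y) x 70 mm high, markers in it up to 93 mm above its underside, about 0.12 kg. Origin at the centre of its underside, z up. Stiff handle of 8 mm steel bar: two upright legs at y = +-57 mm and a crossbar along y, centre 155 mm above the underside. It may hang either way round, crossbar along the caddy's y, then about 29 mm off the table.
- bin_grip (a point): Centre of the wooden grip in the middle of the bin's crossbar, 155 mm above the bin's underside: 12 mm wide (bin's x), 34 mm long (y), 16 mm high; axes as the bin.
- glue_stick: Bystander: upright glue stick, yellow with blue ends, 28 mm across, 100 mm high; origin at the centre of its underside.
- glass: Bystander: stemmed glass, 72 mm across, 165 mm high; origin at the centre of its foot's underside.
- tape: Bystander: white tape roll lying flat, 70 mm across, 20 mm high; origin at the centre of its underside.
- magazines: Bystander: pile of magazines 160 x 220 mm, 25 mm high; origin at the centre of its underside.

How it is judged:
By the outcome, as a careful person would: the job done as asked, in the order asked, and still so for the second after the job is handed in, while the arm keeps its last pose, push and grip.
It also fails if it takes over 61 s, if anything falls off the work surface, if the arm or the gripper's body presses on something with over 40 N, if the wrist force passes 120 N, or if a joint passes its speed limit or range.

## Working session

There is one attempt and no reset: what is moved stays moved. The work goes in short steps, Python scripts to look and compute and a tool call to move; the robot and the scene stay as the last step left them, time stands still between calls to the robot, and variables do not carry over. Pictures are saved under pics/ and viewed, on a budget of 10 in all, crops included, one or two more only if the job needs it, and the job is handed in when it is done.

Besides the shell and the picture viewer there is one more tool, called after "Request:" as name(argument=value, ...) on one line, values as JSON. drive_tool: Moves the arm, as the interface text tells. Its arguments: {"type":"object","properties":{"commands":{"type":"array","items":{"type":"number"}}},"required":["commands"]}

```bash
ls; mkdir -p pics; python3 - <<'E'
from station import r
import cv2,numpy as np
s=r.sense();print(s['time_s'],s['tcp_pos'],s['gripper_width'],r.grasp_offset);print(np.round(s['ee_rot'],3))
a=r.capture("scene");b=r.capture("top")
cv2.imwrite("pics/scene.png",a);cv2.imwrite("pics/top.png",b)
for n in("scene","top","wrist"):
  c=r.get_calibration(n);print(n,{k:np.round(v,4).tolist() for k,v in c.items()})
E
```

```text
pics
0.0 [ 0.28047903 -0.55787824  0.22148553] 0.9990362169994341 0.0187
[[-0.449  0.894 -0.001]
 [ 0.894  0.449  0.002]
 [ 0.002 -0.    -1.   ]]
scene {'intrinsics': [[437.9264, 0.0, 253.8176], [0.0, 437.9264, 195.3075], [0.0, 0.0, 1.0]], 'eye': [1.2673, 0.7344, 0.719], 'attitude': [[-0.7247, 0.3695, -0.5816], [0.6886, 0.3592, -0.6299], [-0.0238, -0.857, -0.5148]]}
top {'intrinsics': [[488.0653, 0.0, 249.6857], [0.0, 488.0653, 187.7317], [0.0, 0.0, 1.0]], 'eye': [0.4749, 0.0519, 1.6423], 'attitude': [[0.015, -0.9954, 0.0951], [-0.9998, -0.0162, -0.0112], [0.0127, -0.0949, -0.9954]]}
wrist {'intrinsics': [[313.1821, 0.0, 252.9182], [0.0, 313.1821, 187.2356], [0.0, 0.0, 1.0]], 'eye': [0.2142, -0.5919, 0.3833], 'attitude': [[-0.4488, 0.8596, 0.2444], [0.8936, 0.4306, 0.1263], [0.0033, 0.2751, -0.9614]]}
```

View pics/scene.png

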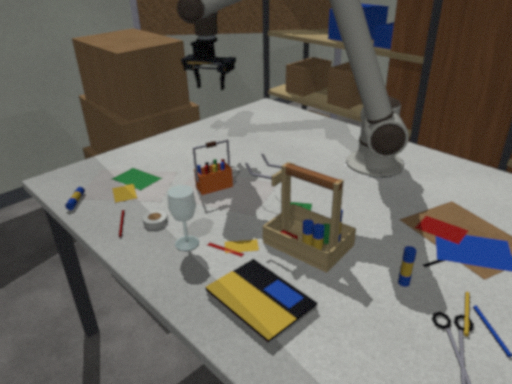

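View pics/top.png

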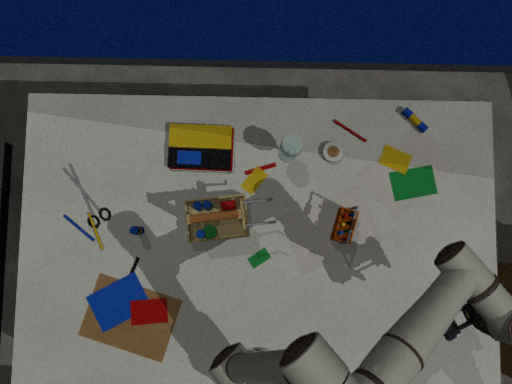

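The scene view shows the bin's grip near (211,145), the handle bar at (313,176) and the hook prongs at about (270,160–180). In the top view the bin is at (345,225), the bar at (215,215) and the hook prongs at (255–272,199/222), pointing along world -y. I'll zoom in for exact pixels.

```bash
cat > h.py <<'E'
from station import r
import cv2,numpy as np
def ray(c,u,v):
    d=np.array(c["attitude"])@np.linalg.solve(np.array(c["intrinsics"]),[u,v,1.]);return np.array(c["eye"]),d/np.linalg.norm(d)
def plane(c,u,v,z):
    e,d=ray(c,u,v);return e+d*(z-e[2])/d[2]
def tri(c1,p1,c2,p2):
    A=np.zeros((3,3));b=np.zeros(3);L=[ray(c1,*p1),ray(c2,*p2)]
    for e,d in L:
        P=np.eye(3)-np.outer(d,d);A+=P;b+=P@e
    x=np.linalg.solve(A,b);return x,[np.linalg.norm((np.eye(3)-np.outer(d,d))@(x-e)) for e,d in L]
def proj(c,p):
    q=np.array(c["intrinsics"])@(np.array(c["attitude"]).T@(np.asarray(p)-c["eye"]));return q[:2]/q[2]
E
python3 - <<'E'
import cv2,numpy as np
t=cv2.imread("pics/top.png")[175:275,180:380];s=cv2.imread("pics/scene.png")[130:270,185:365]
o=np.zeros((600,800,3),np.uint8)
o[:350,:700]=cv2.resize(t,(700,350),interpolation=cv2.INTER_CUBIC)
o[350:,:]=0
cv2.imwrite("pics/ztop.png",o[:350,:700])
cv2.imwrite("pics/zscene.png",cv2.resize(s,(720,560),interpolation=cv2.INTER_CUBIC))
E
```

```text
(no output)
```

View pics/ztop.png

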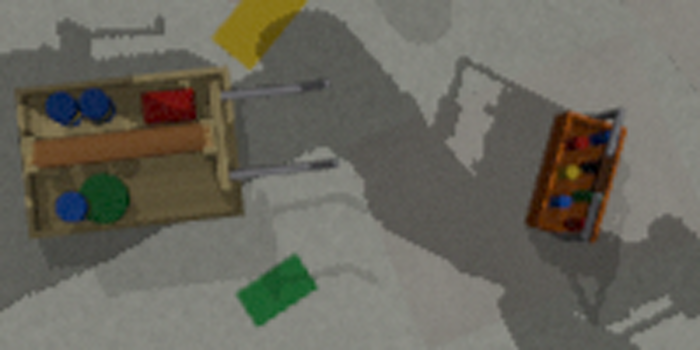

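View pics/zscene.png

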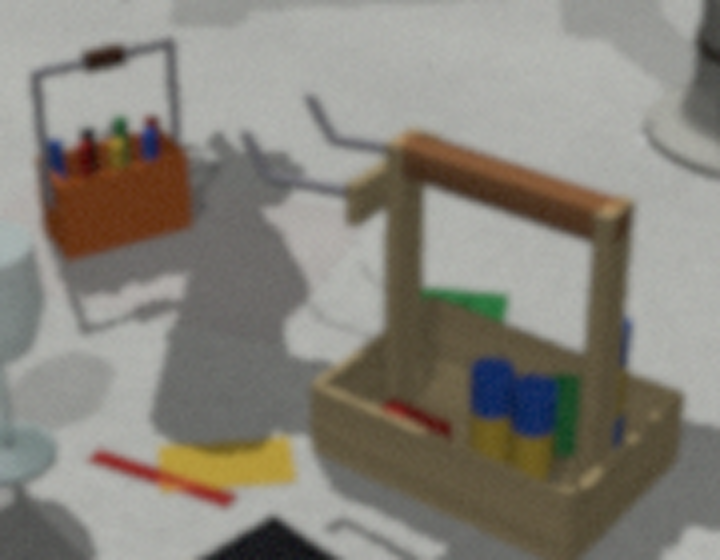

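The zooms give these full-image pixels:

| Feature | Top view | Scene view |
|---|---|---|
| Crossbar ends | (356.6,207.6), (348.3,242.7) | (194.2,148.5), (228,140.5) |
| Prong tips | (272.3,199.3), (274.9,221.3) | (247,164), (262.8,154.5) |
| Bar ends | (189.5,218), (238.5,214.5) | (336.5,182), (288.5,165.5) |

```bash
python3 - <<'E'
from h import *
T=r.get_calibration("top");S=r.get_calibration("scene")
P={}
for n,a,b in [("cb1",(356.6,207.6),(194.2,148.5)),("cb2",(348.3,242.7),(228,140.5)),("tip1",(272.3,199.3),(247,164)),("tip2",(274.9,221.3),(262.8,154.5)),("barA",(189.5,218),(336.5,182)),("barB",(238.5,214.5),(288.5,165.5))]:
    x,e=tri(T,a,S,b);P[n]=x;print(n,np.round(x,4),np.round(e,4))
ang=lambda d:np.degrees(np.arctan2(d[1],d[0]))
print("grip",(P["cb1"]+P["cb2"])/2,"bin y dir",ang(P["cb1"]-P["cb2"]))
print("grip scene on .155",plane(S,211,144.5,.155),"tips on .204",plane(T,272.3,199.3,.204),plane(T,274.9,221.3,.204))
print("bar on .217",plane(T,189.5,218,.217),plane(T,238.5,214.5,.217))
m=(P["tip1"]+P["tip2"])/2;h=(P["barA"]+P["barB"])/2
print("tips mid",m,"bar",h,"dir",ang(P["barB"]-P["barA"]),ang(m-h),"tips normal",ang(P["tip1"]-P["tip2"])-90, np.linalg.norm((m-h)[:2]))
s=r.sense();print(ang(s['ee_rot'][:,0]),s['joints'])
# bystanders
print("glass",plane(T,285,156,0),"glassS",plane(S,187,243,0),"tape",plane(S,155,219,.0))
E
```

```text
cb1 [ 0.5618 -0.2938  0.1522] [0.0005 0.0005]
cb2 [ 0.4524 -0.2657  0.1526] [0.0024 0.0024]
tip1 [ 0.5799 -0.0324  0.1973] [0.0005 0.0005]
tip2 [ 0.5144 -0.0404  0.1995] [0. 0.]
barA [0.5196 0.2104 0.2134] [0.0004 0.0004]
barB [0.5315 0.0682 0.2107] [0.0012 0.0012]
grip [ 0.50712867 -0.27974046  0.15237426] bin y dir -14.372265846679056
grip scene on .155 [ 0.51128491 -0.27470274  0.155     ] tips on .204 [ 0.57903376 -0.03169213  0.204     ] [ 0.51426058 -0.04003925  0.204     ]
bar on .217 [0.51966837 0.20973011 0.217     ] [0.53207057 0.06726285 0.217     ]
tips mid [ 0.54714975 -0.03640033  0.19835874] bar [0.52553636 0.13933382 0.21207443] dir -85.18850254960007 -82.98845398758613 tips normal -83.10036971620241 0.17705826357186652
116.68002718442916 [-4.84947619e+01  2.20872419e+01  3.88703152e-01 -2.39675883e-02
 -6.84118607e+01 -1.48163644e+01]
glass [ 0.74224733 -0.08523413  0.        ] glassS [ 0.75487314 -0.0933498   0.        ] tape [ 0.75228803 -0.25645555  0.        ]
```

Request:
drive_tool(commands=[1,0.03,0.035,0.02,-0.02,1,0.085,0.105,0.04,-0.07,1,0.14,0.175,0.06,-0.12,1,0.2,0.245,0.075,-0.17,1,0.267,0.33,0.075,-0.225,1,0.34,0.42,0.075,-0.285,1,0.41,0.5,0.075,-0.345,1,0.47,0.58,0.075,-0.4,1,0.522,0.64,0.075,-0.44,1,0.55,0.68,0.075,-0.465,1,0.5675,0.6975,0.075,-0.478,1,0.5675,0.6975,0.075,-0.478])

```text
time_s: 1.3
tcp_pos: [0.5083, -0.2782, 0.2519]
ee_rot: [[0.247, 0.969, -0.001], [0.969, -0.247, 0.0], [0.0, -0.001, -1.0]]
wrist_force: [0.1, 0.2, -0.6]
gripper_width: 1.0
```

```bash
python3 - <<'E'
from h import *
s=r.sense();W=r.get_calibration("wrist");a=r.capture("wrist");cv2.imwrite("pics/w1.png",a)
print(s['time_s'],s['tcp_pos'],s['joints'].round(1) if hasattr(s['joints'],'round') else s['joints'],np.degrees(np.arctan2(s['ee_rot'][1][0],s['ee_rot'][0][0])))
import pickle;pickle.dump(W,open("w1.pkl","wb"))
print("pred grip",proj(W,[.508,-.279,.163]),proj(W,[.5618,-.2938,.159]),proj(W,[.4524,-.2657,.159]), "tcp",proj(W,s['tcp_pos']))
E
```

```text
1.3 [ 0.50832029 -0.27823638  0.25191658] [-12.7  16.5  -3.4  -0.  -70.1 -91.6] 75.72722849910426
pred grip [251.05930312 190.73168436] [249.99024435 249.16455406] [249.92436955 120.56825661] tcp [251.78138475 235.902516  ]
```

View pics/w1.png

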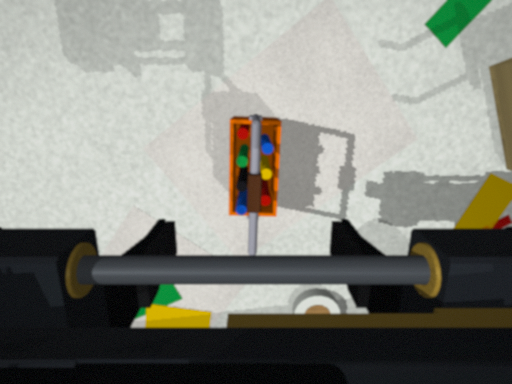

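The wrist view shows the crossbar running from (257,118) to (252,252), with the dark grip centred near (254,193). I'll cast those rays onto the measured crossbar height.

```bash
python3 - <<'E'
from h import *
import pickle;W=pickle.load(open("w1.pkl","rb"));S=r.get_calibration("scene")
a=plane(W,257,118,.157);b=plane(W,252,252,.157);g=plane(W,254,193,.163)
print(a,b,(a+b)/2,np.degrees(np.arctan2(*(b-a)[1::-1])),g,tri(W,(254,193),S,(211,144)))
E
```

```text
[ 0.45197171 -0.25974786  0.157     ] [ 0.56597433 -0.29301155  0.157     ] [ 0.50897302 -0.2763797   0.157     ] -16.26619075120692 [ 0.51052536 -0.27710727  0.163     ] (array([ 0.51137656, -0.27661131,  0.15646006]), [np.float64(0.001398320033672557), np.float64(0.001398320033672499)])
```

Request:
drive_tool(commands=[1,0.004,0.004,-0.03,-0.01,1,0.004,0.004,-0.08,-0.023,1,0.004,0.004,-0.13,-0.023,1,0.004,0.004,-0.18,-0.023,1,0.004,0.004,-0.22,-0.023,1,0.004,0.004,-0.255,-0.023,1,0.004,0.004,-0.275,-0.023,1,0.004,0.004,-0.285,-0.023,1,0.004,0.004,-0.285,-0.023,0,0.004,0.004,-0.285,-0.023,0,0.004,0.004,-0.285,-0.023,0,0.004,0.004,-0.285,-0.023])

```text
time_s: 2.55
tcp_pos: [0.5096, -0.2779, 0.1392]
ee_rot: [[0.282, 0.959, 0.001], [0.959, -0.282, -0.0], [0.0, 0.001, -1.0]]
wrist_force: [0.2, 0.5, 0.5]
gripper_width: 0.814
```

Request:
drive_tool(commands=[0,0,0,0,0,0,0,0,0,0,0,0,0,0,0,0,0,0,0,0,0,0,0,0,0])

```text
time_s: 3.05
tcp_pos: [0.5093, -0.2778, 0.1385]
ee_rot: [[0.282, 0.959, -0.0], [0.959, -0.282, 0.0], [0.0, -0.0, -1.0]]
wrist_force: [0.4, -0.7, -0.5]
gripper_width: 0.355
```

Request:
drive_tool(commands=[0,0,0,0,0,0,0,0,0,0,0,0,0,0,0,0,0,0,0,0,0,0,0,0,0,0,0,0,0,0])

```text
time_s: 3.65
tcp_pos: [0.5093, -0.2778, 0.1385]
ee_rot: [[0.282, 0.959, -0.0], [0.959, -0.282, 0.0], [0.0, -0.0, -1.0]]
wrist_force: [-0.1, 0.1, -0.6]
gripper_width: 0.133
```

Request:
drive_tool(commands=[0,0,0,0.02,0,0,0,0,0.06,0,0,0,0,0.11,0,0,0,0.02,0.15,0,0,0.015,0.06,0.1625,0.03,0,0.03,0.12,0.1625,0.07,0,0.05,0.19,0.1625,0.12,0,0.07,0.26,0.1625,0.17,0,0.09,0.33,0.1625,0.21,0,0.105,0.38,0.1625,0.25,0,0.112,0.405,0.1625,0.263,0,0.112,0.412,0.1625,0.263])

```text
time_s: 4.85
tcp_pos: [0.5543, -0.1122, 0.2038]
ee_rot: [[-0.109, 0.994, 0.0], [0.994, 0.109, -0.0], [-0.0, 0.0, -1.0]]
wrist_force: [0.4, 0.2, -1.2]
gripper_width: 0.131
```

Request:
drive_tool(commands=[0,0,0,0,0,0,0,0,0,0,0,0,0,0,0])

```text
time_s: 5.15
tcp_pos: [0.5538, -0.1139, 0.2036]
ee_rot: [[-0.107, 0.994, -0.0], [0.994, 0.107, -0.0], [-0.0, -0.0, -1.0]]
wrist_force: [-0.6, 0.3, -0.6]
gripper_width: 0.135
```

```bash
python3 - <<'E'
from h import *
import pickle
s=r.sense();W=r.get_calibration("wrist");a=r.capture("wrist");b=r.capture("scene");t=r.capture("top")
cv2.imwrite("pics/w2.png",a);cv2.imwrite("pics/s2.png",b);cv2.imwrite("pics/t2.png",t);pickle.dump(W,open("w2.pkl","wb"))
print(s['time_s'],s['tcp_pos'],s['wrist_force'],s['gripper_width'],np.degrees(np.arctan2(s['ee_rot'][1][0],s['ee_rot'][0][0])),r.sense()['joints'])
for n,p in dict(tip1=[.5799,-.0324,.204],tip2=[.5144,-.0404,.204],barA=[.5196,.2104,.217],barB=[.5315,.0682,.217]).items(): print(n,proj(W,p))
o=np.zeros((384,796,3),np.uint8);o[:,:512]=a;z=cv2.resize(b[110:230,190:280],(284,379));o[:379,512:]=z
cv2.imwrite("pics/c2.png",o)
E
```

```text
5.15 [ 0.55381738 -0.11385503  0.20356115] [-0.64705091  0.29476591 -0.59146757] 0.13530006353871094 96.14267861480225 [ 4.83024193e+00  1.71050872e+01 -9.74846187e+00  8.28670471e-04
 -6.31542942e+01 -8.86590683e+01]
tip1 [384.61858989 289.66495032]
tip2 [397.10479265 181.83073908]
barA [876.54385933 247.23357679]
barB [605.72812941 241.49558696]
```

View pics/c2.png

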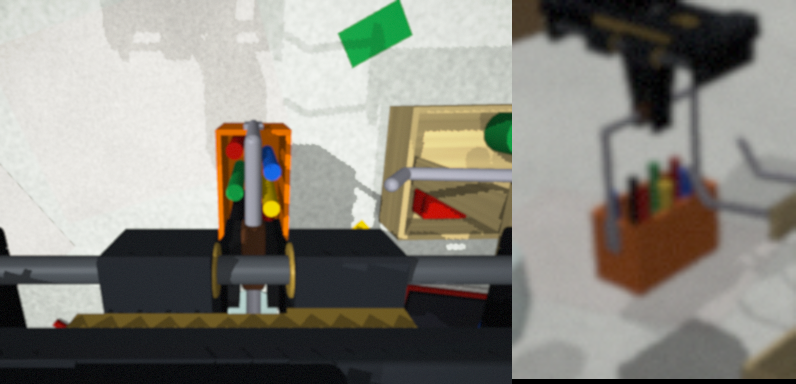

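The wrist view shows the near prong tip at (391,184), about 6 px from prediction. The bin hangs straight in the grip, and the crossbar is parallel to the caddy's end.

```bash
python3 - <<'E'
from h import *
import pickle
W=pickle.load(open("w2.pkl","rb"));T=r.get_calibration("top");S=r.get_calibration("scene")
t2=plane(W,391,184,.204);print("tip2 wrist",t2,tri(W,(391,184),T,(274.9,221.3)),tri(W,(391,184),S,(262.8,154.5)))
for a in(-83.2,-84.,-85.):
    d=np.array([np.cos(np.radians(a)),np.sin(np.radians(a))]);y=np.array([-d[1],d[0]])
    m=t2[:2]+34*1e-3*y;print(a,"tipmid",m,"seat",m-.019*d,"handle",m-.179*d)
# crossbar ends now: near end of crossbar
print("crossbar end",plane(W,254,128,.224), plane(W,254,240,.228))
E
```

```text
tip2 wrist [ 0.51592438 -0.04336668  0.204     ] (array([ 0.51564704, -0.0407806 ,  0.1995386 ]), [np.float64(0.0013426774288442871), np.float64(0.00134267742884423)]) (array([ 0.5160145 , -0.04046463,  0.19975435]), [np.float64(0.0011892688357592084), np.float64(0.0011892688357591488)])
-83.2 tipmid [ 0.54968521 -0.03934095] seat [ 0.54743553 -0.0204746 ] handle [0.52849089 0.13839988]
-84.0 tipmid [ 0.54973812 -0.03981271] seat [ 0.54775208 -0.0209168 ] handle [0.53102753 0.13820671]
-85.0 tipmid [ 0.549795   -0.04040339] seat [ 0.54813904 -0.02147569] handle [0.53419412 0.13791547]
crossbar end [ 0.49256889 -0.11963174  0.224     ] [ 0.54484275 -0.11398477  0.228     ]
```

Request:
drive_tool(commands=[0,-0.001,0.01,0,0,0,-0.003,0.03,0,0,0,-0.005,0.06,0,0,0,-0.008,0.09,0,0,0,-0.011,0.125,0,0,0,-0.014,0.16,0,0,0,-0.016,0.19,0,0,0,-0.018,0.215,0,0,0,-0.02,0.228,0,0,0,-0.02,0.2335,0,0,0,-0.02,0.2335,0,0,0,-0.02,0.2335,0,0])

```text
time_s: 6.5
tcp_pos: [0.5461, -0.0199, 0.2035]
ee_rot: [[-0.108, 0.994, -0.0], [0.994, 0.108, -0.0], [-0.0, -0.0, -1.0]]
wrist_force: [0.4, 0.1, -1.4]
gripper_width: 0.134
```

```bash
python3 - <<'E'
from h import *
import pickle
s=r.sense();W=r.get_calibration("wrist");a=r.capture("wrist");b=r.capture("scene")
cv2.imwrite("pics/w3.png",a);pickle.dump(W,open("w3.pkl","wb"))
print(s['time_s'],s['tcp_pos'],s['wrist_force'],s['gripper_width'])
o=np.zeros((384,800,3),np.uint8);o[:,:400]=a[:,112:];o[:,400:]=cv2.resize(b[100:220,210:335],(400,384))
cv2.imwrite("pics/c3.png",o)
E
```

```text
6.5 [ 0.54614177 -0.01990073  0.20353193] [ 0.41388783  0.10480389 -1.40513293] 0.13392009952149136
```

View pics/c3.png

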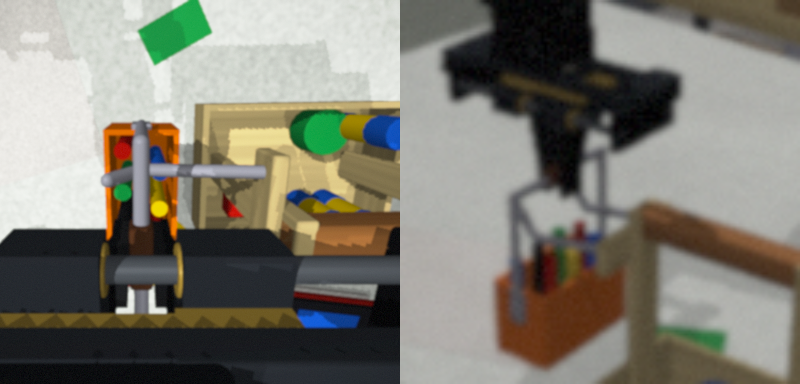

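The crossbar now sits about 19 mm inside the prong tip (pixel column 254 against 219), straight over the seat. I'll lower it.

Request:
drive_tool(commands=[0,0,0,-0.01,0,0,0,0,-0.025,0,0,0,0,-0.04,0,0,0,0,-0.055,0,0,0,0,-0.068,0,0,0,0,-0.078,0,0,0,0,-0.084,0,0,0,0,-0.087,0,0,0,0,-0.087,0])

```text
time_s: 7.5
tcp_pos: [0.5471, -0.0191, 0.1695]
ee_rot: [[-0.109, 0.994, 0.003], [0.994, 0.109, 0.001], [0.0, 0.003, -1.0]]
wrist_force: [0.3, 2.3, 2.0]
gripper_width: 0.135
```

Request:
drive_tool(commands=[0,0,0.003,0,0,0,0,0.006,-0.002,0,0,0,0.006,-0.004,0,0,0,0.006,-0.004,0])

```text
time_s: 7.9
tcp_pos: [0.5464, -0.017, 0.1672]
ee_rot: [[-0.109, 0.994, 0.001], [0.994, 0.109, 0.0], [0.0, 0.001, -1.0]]
wrist_force: [1.8, 3.7, 2.6]
gripper_width: 0.137
```

Request:
drive_tool(commands=[0,0,0.004,0,0,0,0,0.008,0,0,0,0,0.008,0,0])

```text
time_s: 8.2
tcp_pos: [0.5456, -0.0145, 0.1669]
ee_rot: [[-0.108, 0.994, -0.002], [0.994, 0.108, -0.001], [-0.001, -0.002, -1.0]]
wrist_force: [-0.7, -0.1, 2.4]
gripper_width: 0.133
```

Request:
drive_tool(commands=[0.2,0,0,0,0,0.3,0,0,0,0,0.4,0,0,0,0,0.5,0,0,0,0,0.5,0,0,0,0,0.5,0,0,0,0,0.5,0,0,0.02,0,0.5,0,0,0.05,0,0.5,0,0,0.09,0,0.5,0,0,0.14,0,0.5,0,0,0.19,0,0.5,0,0,0.22,0])

```text
time_s: 9.4
tcp_pos: [0.547, -0.0139, 0.2582]
ee_rot: [[-0.109, 0.994, 0.004], [0.994, 0.109, 0.0], [0.0, 0.004, -1.0]]
wrist_force: [0.2, -0.4, 0.0]
gripper_width: 0.498
```

Request:
drive_tool(commands=[0.5,0,0,0.04,0,0.5,0,0,0.08,0,0.5,0,0,0.1,0,0.5,0,0,0.1,0])

```text
time_s: 9.8
tcp_pos: [0.5466, -0.0139, 0.2966]
ee_rot: [[-0.109, 0.994, 0.003], [0.994, 0.109, 0.001], [0.0, 0.003, -1.0]]
wrist_force: [0.7, 1.2, 0.4]
gripper_width: 0.499
```

```bash
python3 - <<'E'
from h import *
import pickle
s=r.sense();W=r.get_calibration("wrist");a=r.capture("wrist");b=r.capture("scene");t=r.capture("top")
pickle.dump(W,open("w4.pkl","wb"))
print(s['time_s'],s['tcp_pos'],s['wrist_force'],s['gripper_width'])
o=np.zeros((600,800,3),np.uint8);o[:300,:400]=cv2.resize(a,(400,300));o[:400,400:]=cv2.resize(b[110:270,205:365],(400,400));o[300:,:400]=cv2.resize(t[170:245,180:280],(400,300))
cv2.imwrite("pics/c4.png",o)
E
```

```text
9.8 [ 0.54663023 -0.01389558  0.29657126] [0.68197538 1.15472955 0.41883916] 0.49876061285323176
```

View pics/c4.png

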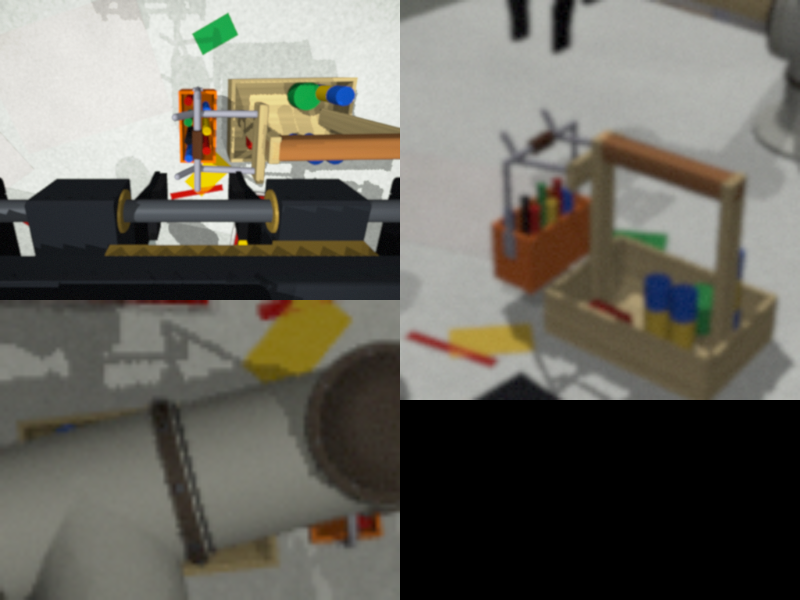

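The bin hangs on both prongs, upright and free of the gripper. Next I move over the bar and turn a quarter turn.

Request:
drive_tool(commands=[0.8,-0.002,0.015,0.03,0.06,0.8,-0.006,0.05,0.04,0.14,0.8,-0.011,0.09,0.04,0.23,0.8,-0.016,0.13,0.04,0.32,0.8,-0.021,0.17,0.04,0.41,0.8,-0.026,0.21,0.04,0.5,0.8,-0.031,0.25,0.04,0.6,0.8,-0.036,0.29,0.04,0.7,0.8,-0.041,0.33,0.04,0.79,0.8,-0.045,0.36,0.04,0.88,0.8,-0.049,0.38,0.04,0.96,0.8,-0.049,0.39,0.04,1])

```text
time_s: 11.15
tcp_pos: [0.526, 0.1426, 0.31]
ee_rot: [[-0.999, -0.042, -0.002], [-0.042, 0.999, -0.001], [0.002, -0.001, -1.0]]
wrist_force: [-0.1, -1.0, 0.0]
gripper_width: 0.8
```

Request:
drive_tool(commands=[0.8,0,0,0,0.03,0.8,0,0,0,0.045,0.8,0,0,0,0.045,0.8,0,0,0,0.045])

```text
time_s: 11.55
tcp_pos: [0.5264, 0.1419, 0.3107]
ee_rot: [[-0.995, -0.104, -0.001], [-0.104, 0.995, -0.0], [0.001, -0.0, -1.0]]
wrist_force: [-0.3, -0.2, 0.4]
gripper_width: 0.797
```

```bash
python3 - <<'E'
from h import *
import pickle
s=r.sense();W=r.get_calibration("wrist");a=r.capture("wrist")
pickle.dump(W,open("w5.pkl","wb"));cv2.imwrite("pics/w5.png",a)
print(s['time_s'],s['tcp_pos'],s['wrist_force'],s['gripper_width'],np.degrees(np.arctan2(s['ee_rot'][1][0],s['ee_rot'][0][0])),s['joints'])
E
```

```text
11.55 [0.52641272 0.14185748 0.31074517] [-0.26063219 -0.169684    0.35359227] 0.7968354901909462 -174.0039632013141 [ 3.21235601e+01  1.13392594e+01 -1.99146731e+00 -4.08235257e-03
 -7.67157667e+01 -2.61265772e+01]
```

View pics/w5.png

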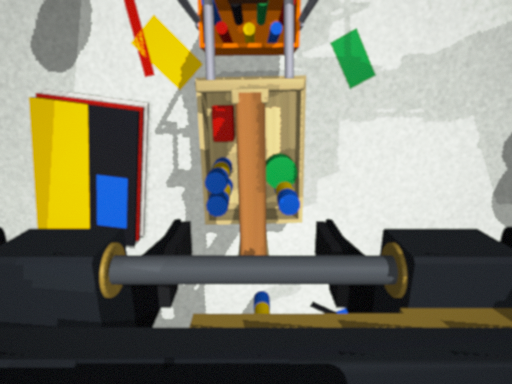

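The wrist view shows the bar's centreline from (251,92), at the hook-end upright, to (254,255). It's nearly parallel to the tool.

```bash
python3 - <<'E'
from h import *
import pickle
W=pickle.load(open("w5.pkl","rb"))
a=plane(W,251,92,.217);b=plane(W,254,255,.217);d=(a-b)/np.linalg.norm(a-b)
print(a,b,np.degrees(np.arctan2(d[1],d[0])),"centre if a is +81:",a-.081*d,"upright inner",plane(W,251,101,.217)-.069*d)
print("width",np.linalg.norm(plane(W,239,92,.217)-plane(W,264,92,.217)))
E
```

```text
[0.53693644 0.06331936 0.217     ] [0.51975467 0.20350187 0.217     ] -83.01227185338091 centre if a is +81: [0.52708224 0.14371771 0.217     ] upright inner [0.52784738 0.1385461  0.217     ]
width 0.01951841728226475
```

Request:
drive_tool(commands=[0.8,0.002,0,-0.03,0.012,0.8,0.002,0,-0.08,0.012,0.8,0.002,0,-0.14,0.012,0.8,0.002,0,-0.2,0.012,0.8,0.002,0,-0.25,0.012,0.8,0.002,0,-0.285,0.012,0.8,0.002,0,-0.305,0.012,0.8,0.002,0,-0.313,0.012,0.8,0.002,0,-0.313,0.012,0,0.002,0,-0.313,0.012,0,0.002,0,-0.313,0.012,0,0.002,0,-0.313,0.012])

```text
time_s: 12.8
tcp_pos: [0.5276, 0.1422, 0.1866]
ee_rot: [[-0.992, -0.123, 0.001], [-0.123, 0.992, 0.001], [-0.001, 0.001, -1.0]]
wrist_force: [0.8, -0.2, 0.2]
gripper_width: 0.611
```

Request:
drive_tool(commands=[0,0,0,0,0,0,0,0,0,0,0,0,0,0,0,0,0,0,0,0,0,0,0,0,0,0,0,0,0,0,0,0,0,0,0])

```text
time_s: 13.5
tcp_pos: [0.5275, 0.1421, 0.186]
ee_rot: [[-0.992, -0.123, 0.0], [-0.123, 0.992, 0.0], [-0.0, 0.0, -1.0]]
wrist_force: [1.9, -0.8, -0.4]
gripper_width: 0.276
```

Request:
drive_tool(commands=[0,0,0,0,0,0,0,0,0,0,0,0,0,0.005,0,0,0,0,0.012,0,0,0,0,0.022,0,0,0,0,0.035,0,0,0,0,0.047,0,0,0,0,0.056,0,0,0,0,0.06,0,0,0,0,0.06,0,0,0,0,0.06,0,0,0,0,0.06,0])

```text
time_s: 14.7
tcp_pos: [0.5271, 0.1419, 0.2097]
ee_rot: [[-0.992, -0.123, -0.001], [-0.123, 0.992, -0.0], [0.001, -0.0, -1.0]]
wrist_force: [-1.1, -0.3, -7.4]
gripper_width: 0.272
```

```bash
python3 - <<'E'
from h import *
s=r.sense();b=r.capture("scene");a=r.capture("wrist")
print(s['time_s'],s['tcp_pos'],s['wrist_force'],s['moment'],s['gripper_width'])
o=np.zeros((400,800,3),np.uint8);o[:,:400]=cv2.resize(b[100:260,205:365],(400,400));o[:300,400:]=cv2.resize(a,(400,300))
cv2.imwrite("pics/c6.png",o)
E
```

```text
14.7 [0.52709233 0.1419269  0.20965049] [-1.08204246 -0.25467351 -7.38084046] [ 0.10198663  0.11239782 -0.04276004] 0.27238622523534
```

View pics/c6.png

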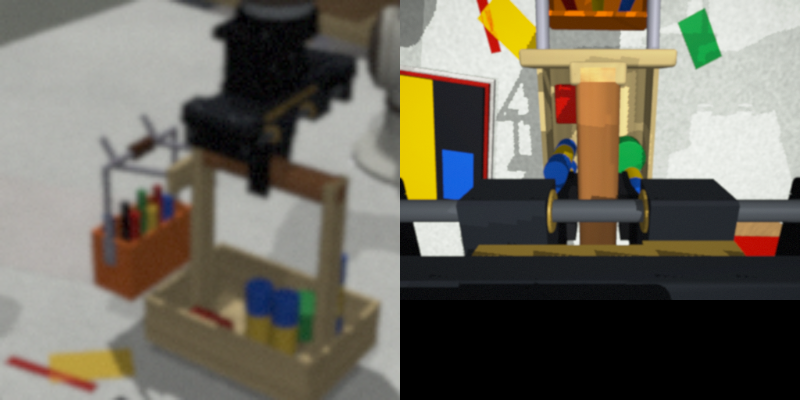

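The caddy is airborne and level with the bin hanging: load about 7 N, moment about 0.1 N m. I'll lift the rest.

Request:
drive_tool(commands=[0,0,0,0.005,0,0,0,0,0.015,0,0,0,0,0.032,0,0,0,0,0.054,0,0,0,0,0.079,0,0,0,0,0.105,0,0,0,0,0.13,0,0,0,0,0.152,0,0,0,0,0.17,0,0,0,0,0.182,0,0,0,0,0.189,0,0,0,0,0.192,0])

```text
time_s: 16.0
tcp_pos: [0.5273, 0.142, 0.2868]
ee_rot: [[-0.992, -0.123, -0.0], [-0.123, 0.992, 0.0], [0.0, 0.0, -1.0]]
wrist_force: [0.1, -0.0, -8.0]
gripper_width: 0.272
```

Request:
drive_tool(commands=[0,0,0,0,0,0,0,0,0,0,0,0,0,0,0,0,0,0,0,0,0,0,0,0,0,0,0,0,0,0,0,0,0,0,0,0,0,0,0,0,0,0,0,0,0,0,0,0,0,0])

```text
time_s: 17.0
tcp_pos: [0.5273, 0.142, 0.2867]
ee_rot: [[-0.992, -0.123, -0.0], [-0.123, 0.992, -0.0], [0.0, -0.0, -1.0]]
wrist_force: [-0.5, -0.2, -7.8]
gripper_width: 0.277
```

```bash
python3 - <<'E'
from h import *
s=r.sense();b=r.capture("scene")
print(s['time_s'],s['tcp_pos'],s['wrist_force'],s['moment'],s['gripper_width'])
cv2.imwrite("pics/s7.png",b[:350])
E
```

```text
17.0 [0.52731218 0.1419865  0.28673532] [-0.50686794 -0.18518161 -7.81875961] [ 0.11243453  0.16886858 -0.00624278] 0.2770035924631975
```

View pics/s7.png

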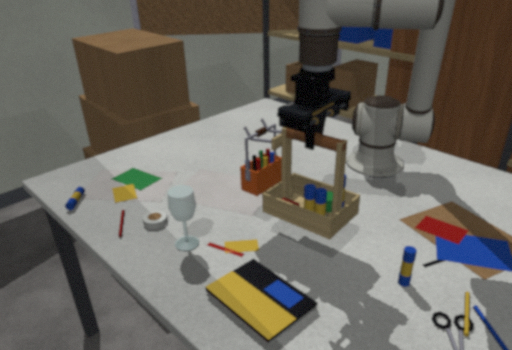

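The caddy hangs level about 10 cm up with the bin on the hook. The glue stick (406,266), glass (183,215), tape (155,217) and magazines (262,300) haven't moved.

```bash
python3 -c "
from station import r
print(r.finish_job())"
```

```text
the job is handed in; nothing more can be done
None
```

The job is done and handed in. I hung the bin by its crossbar on both prongs of the hook and let go of it. I then gripped the caddy by the middle of its handle bar and lifted it 10 cm, and the arm is still holding it there.

- **Last checks (17.0 s of 61 s):** the tool rose 0.101 m from the grasp to z = 0.287 m and was steady over the last second. The wrist carried about 7.8 N, and the moment stayed below 0.2 N m. The gripper reading matched the 24 mm bar.
- **Last picture:** the caddy was level with the bin hanging upright from the hook. The glue stick, glass, tape roll and magazines were where they started.
- **Disagreements:**
  - My estimates of the handle centre differed by up to about 6 mm along the bar, so I gripped between them.
  - The bin's crossbar first touched the outer slope of the hook with about 2–4 N. I moved it about 5 mm inward and let go only once the sideways force was gone.

I viewed 10 pictures in all.

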